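Pack the lower layer of a turning-blank tray and lay the divider board on it

TASK

Pack the bottom layer of the fitted wooden tray: put the long brown blank and the black blank each down into the pocket cut to its own length, then lay the ribbed divider board flat inside the rim on top of them, rib up, so that the next layer can go on it. The short pale blank belongs to that next layer: leave it lying where it is.

Things in the scene. Friction and masses are not known exactly. Their poses are not given: they have to be found in the camera images.
- walnut_blank: long brown square wood blank, 27 x 160 x 27 mm, about 0.09 kg, lying loose on the table. Origin at the centre of its underside; own y along its length, own z up.
- ebony_blank: black square wood blank of middle length, 27 x 140 x 27 mm, about 0.09 kg, lying loose on the table. Origin at the centre of its underside; own y along its length, own z up.
- oak_blank: short pale square wood blank, 27 x 120 x 27 mm, about 0.09 kg, lying loose on the table; not to be moved. Origin at the centre of its underside; own y along its length. The three blanks lie roughly parallel, in any order, at least 65 mm from centre line to centre line.
- divider: loose plywood board, 144 (own x) by 179 mm (own y), 6 mm thick, about 0.18 kg, flat on the table, with a wooden rib up along its middle: 20 mm wide (own x), 150 mm long (own y), top 33 mm above the board's underside. Lift it by the rib. Origin: centre of the underside. Same either way round.
- tray: pale wooden tray fast on the table, 166 (own x) by 201 mm (own y). Origin: centre of its underside. Two pockets along own y, 33 mm wide, centre lines 73 mm apart, floors at height 6 mm, land round them at 35 mm. A finger channel 70 mm wide (own y -35 to +35 mm), as deep as the pockets, runs across both and out through both long sides.
- long_pocket (a point): centre of the floor of the 166 mm long pocket (for the brown blank), at own x = -36.5 mm of the tray, 6 mm above the table; axes as the tray's, own y along the pocket.
- short_pocket (a point): centre of the floor of the 146 mm long pocket (for the black blank), at own x = +36.5 mm of the tray, 6 mm above the table; axes as the tray's, own y along the pocket.
- land (a point): centre of the tray at the height of the land on which the divider board comes to lie, 35 mm above the table; axes as the tray's. A rim 8 mm thick, rising 10 mm above the land, open at the finger channel, leaves 150 mm (own x) by 185 mm (own y) inside for the board. A seated blank lies 2 mm below the land.
- lever_knob (a point): centre of the 40 mm black knob at the end of a lever of the lathe at the robot's left: a fixed obstacle. The lever is a bar 20 mm thick running back from the knob towards -x (and 35 mm rising) for 0.47 m, at about the height of the wrist; an arm that starts at the left may have its wrist round it and should first draw the hand out past the knob towards +x.

How it is judged:
By the outcome, as a careful person would: the job done as asked, in the order asked, and still so for the second after the job is handed in, with the robot touching nothing.
It also fails if it takes over 62 s, if anything falls off the work surface, if the arm or the gripper's body presses on something with over 40 N, if the wrist force passes 120 N, or if a joint passes its speed limit or range.

ROBOT

A 7-joint arm with a two-finger parallel gripper is mounted at the origin on a cart in front of the work surface, level with it; the furniture and walls round the work are solid. World frame = base frame: x ahead of the robot, y to its left, z up, the work surface at z = 0. Lengths are in m, angles in rad, forces in N, time in s.
With the tool pointing down it reaches from about 0.425 to 0.925 m from the base axis. Payload 6.8 kg.
Tool frame: the origin (TCP) lies between the finger pads; the fingertips stand 22 mm ahead of it and the grasp point (between the pads) lies 3 mm ahead of it; z points along the fingers, y is the direction in which the jaws open and shut (so a half turn about z gives the same grasp; the last joint's range is limited). The gripper opens to 85 mm and grips with 20 to 120 N. Pads are 22 mm wide; open, the fingers measure 114 mm over their backs; the gripper's body (76 mm by 85 mm) begins 54 mm behind the grasp point. The pads swing forward as they close: fully open they stand 13 mm farther back than shut.
Start: joints at [1.002, 0.477, 0.022, 1.555, -0.011, 1.109, -0.083], TCP at [0.3, -0.605, 0.253] pointing down, gripper open.
Joint ranges: [-2.96, 2.96], [-0.34, 2.1], [-1.41, 1.46], [0.24, 2.44], [-1.37, 4.51], [0.17, 1.92], [-2.96, 2.96]. Speed limits (rad/s): [2.39, 2.39, 3.14, 3.14, 3.14, 3.14, 3.14].

INTERFACE

Orientations are given as a unit quaternion [w, x, y, z].
In Python, from station import bot gives the robot as it stands. The module is installed in compiled form; this text tells all that it offers.
- The arm moves only by the tool drive_tool, never from a script. Its argument "series" is one flat list of numbers, 7 for each row, row after row: the opening, from -1 (shut) to 1 (fully open), then the shift along the tool's x, y, z in mm, then the turn, a rotation vector about the tool's x, y, z in rad. In form: [jaw, x, y, z, wx, wy, wz, jaw, x, y, z, wx, wy, wz, ...]. A call has 1 to 12 rows; each row shifts and turns the commanded pose from where the row before left it, along the tool's axes as they then stand; what a row does not reach is not made up. A row lasts 1/8 s, in which the tool goes at most 62.5 mm and 10.7 degrees, less where a joint would pass 70% of its speed; a pose out of reach is approached as far as the arm can. A call with a gripper value outside its range is refused whole. The fingers move at their own pace and stop on an object; "force" is the grip in N (left out, the last holds). Time passes only in rows, so rows that do not move let the fingers close. It gives the time, the measured TCP pose, the force and the opening at its end, in the units of the state.
- bot.get_obs(): the state, without advancing time (a new reading comes with each control period).
- bot.read_camera(name): name is "side" or "top" or "wrist"; returns a dict with "pixels" (480x640x3 uint8, blue, green, red), "camera_matrix" (3x3 intrinsics, pixels), "distortion" ([k1, k2, p1, p2, k3] as OpenCV has them; the pictures are not rectified), "rvec" (rotation vector, rad) and "tvec" (3), from world to camera coordinates, as OpenCV has them. Camera axes: x right, y down, z forward; pixel columns grow to the right and rows downward; lengths in m; the calibration is good to about 2 mm. A picture is of the moment at which its call begins. There is no depth.
- bot.hand_in(): hands the job in, once; it reports no verdict.
The state is a dict: "t": time; "q": joint angles; "joint_vel": joint speeds; "joint_torque": joint torques, N m; "eef_pos": TCP position; "tool_rot": TCP orientation; "contact_force": force on the tool from outside, world axes, zero at the start; "torque": the same for the moment, N m; "gripper_width": opening from 0.0 (shut) to 1.0 (fully open).
Only numpy, scipy, OpenCV 4.12 (cv2) and the standard library are available. Lean on these libraries where they do the work, as an engineer would, in place of code of your own. Each camera call takes 0.05 s, during which the arm holds its last target. There are 200 camera calls.

## Working session

There is one attempt and no reset: what is moved stays moved. The work goes in short steps, Python scripts to look and compute and a tool call to move; the robot and the scene stay as the last step left them, time stands still between calls to the robot, and variables do not carry over. Pictures are saved under pics/ and viewed, about 8 in all and at most 12, crops included, and the job is handed in when it is done.

Besides the shell and the picture viewer there is one more tool, called after "Emit:" in YAML: its name, and indented under it one key for each argument. drive_tool: Moves the arm, as the interface text tells. Its arguments: {"type":"object","properties":{"series":{"type":"array"},"force":{"type":"number"}},"required":["series"]}

```bash
mkdir -p pics; cat > h.py <<'E'
import numpy as np, cv2, pickle
from station import bot
def snap(n,f):
    c=bot.read_camera(n); cv2.imwrite(f'pics/{f}.png',c['pixels']); pickle.dump(c,open(f'pics/{f}.pkl','wb')); return c
def load(f): return pickle.load(open(f'pics/{f}.pkl','rb'))
def ray(c,px):
    px=np.array(px,float).reshape(-1,1,2)
    u=cv2.undistortPoints(px,np.array(c['camera_matrix']),np.array(c['distortion'])).reshape(-1,2)
    R=cv2.Rodrigues(np.array(c['rvec'],float))[0]; t=np.array(c['tvec'],float).ravel()
    return -R.T@t, np.c_[u,np.ones(len(u))]@R
def plane(c,px,z):
    o,d=ray(c,px); return o+d*((z-o[2])/d[:,2])[:,None]
def proj(c,P): return cv2.projectPoints(np.array(P,float).reshape(-1,3),np.array(c['rvec'],float),np.array(c['tvec'],float),np.array(c['camera_matrix']),np.array(c['distortion']))[0].reshape(-1,2)
def tri(c1,p1,c2,p2):
    o1,d1=ray(c1,p1);o2,d2=ray(c2,p2);out=[]
    for a,b in zip(d1,d2):
        s=np.linalg.lstsq(np.c_[a,-b],o2-o1,rcond=None)[0]
        A=o1+a*s[0];B=o2+b*s[1]; out.append(np.r_[(A+B)/2,np.linalg.norm(A-B)])
    return np.array(out)
E
python3 - <<'E'
from h import *
np.set_printoptions(precision=4,suppress=True)
o=bot.get_obs(); print({k:np.round(v,4) for k,v in o.items()})
a=snap('top','top0');b=snap('side','side0');c=snap('wrist','wrist0')
for q in (a,b,c): print(ray(q,[[320,240]]))
cv2.imwrite('pics/both0.png',cv2.resize(np.vstack([a['pixels'],b['pixels']]),(400,600)) )
E
```

```text
{'t': np.float64(0.0), 'q': array([ 1.0019,  0.4778,  0.0223,  1.5564, -0.0115,  1.1093, -0.0831]), 'joint_vel': array([-0.0005, -0.0003,  0.0007, -0.0015, -0.0001,  0.0008, -0.0009]), 'joint_torque': array([  0.0001, -59.6469,   1.608 , -28.1208,   0.0125,   0.0094,
         0.    ]), 'eef_pos': array([ 0.2999, -0.6041,  0.2523]), 'tool_rot': array([-0.0009,  0.9736,  0.2284, -0.0003]), 'contact_force': array([-0.3124,  0.176 , -0.7045]), 'torque': array([-0.0126,  0.0224,  0.017 ]), 'gripper_width': np.float64(0.9999)}
(array([0.3083, 0.111 , 1.6741]), array([[ 0.1556, -0.0149, -0.9878]]))
(array([ 0.2606, -1.1305,  1.3554]), array([[ 0.1466,  0.7447, -0.6511]]))
(array([ 0.3588, -0.5758,  0.3744]), array([[-0.2406, -0.1109, -0.9643]]))
```

View pics/top0.png

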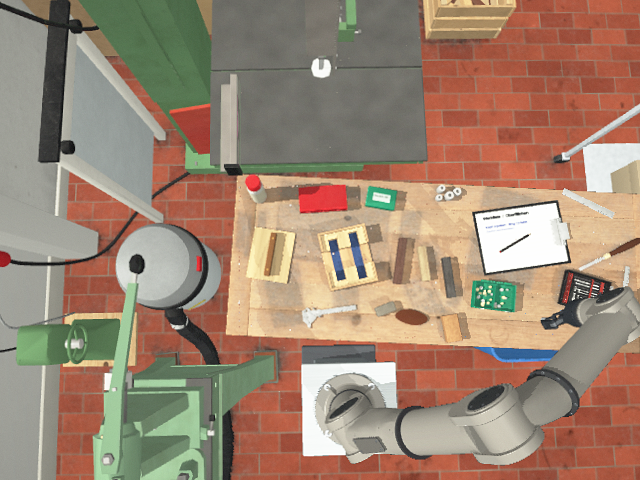

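View pics/side0.png

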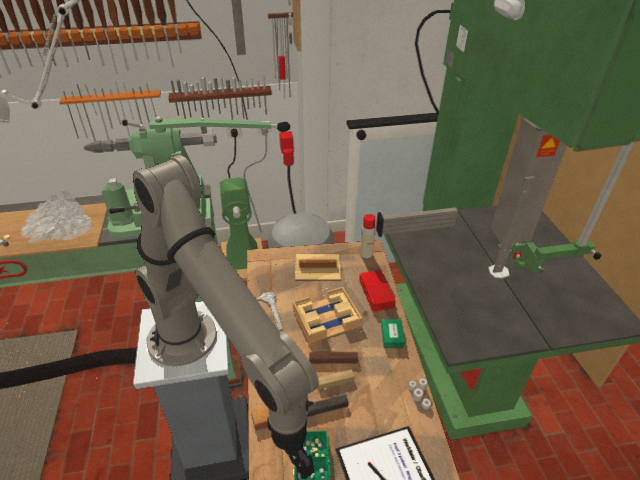

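```bash
python3 - <<'E'
from h import *
np.set_printoptions(precision=4,suppress=True)
a=load('top0');b=load('side0')
names=['walnut','oak','ebony','tray','div']
tp=[[403,260],[427,264],[449,277],[347,258],[273,254]]
for n,p,z in zip(names,tp,[.027,.027,.027,.035,.02]): print(n,plane(a,[p],z))
for p in [[333,357],[335,380],[327,406],[328,315],[318,263]]: print('side',plane(b,[p],.027))
E
```

```text
walnut [[ 0.4922 -0.1975  0.027 ]]
oak [[ 0.4765 -0.2796  0.027 ]]
ebony [[ 0.4301 -0.353   0.027 ]]
tray [[ 0.5023 -0.0045  0.035 ]]
div [[0.5234 0.2493 0.02  ]]
side [[ 0.4907 -0.1956  0.027 ]]
side [[ 0.4788 -0.2812  0.027 ]]
side [[ 0.4364 -0.3642  0.027 ]]
side [[ 0.5105 -0.0177  0.027 ]]
side [[0.5255 0.2526 0.027 ]]
```

View pics/wrist0.png

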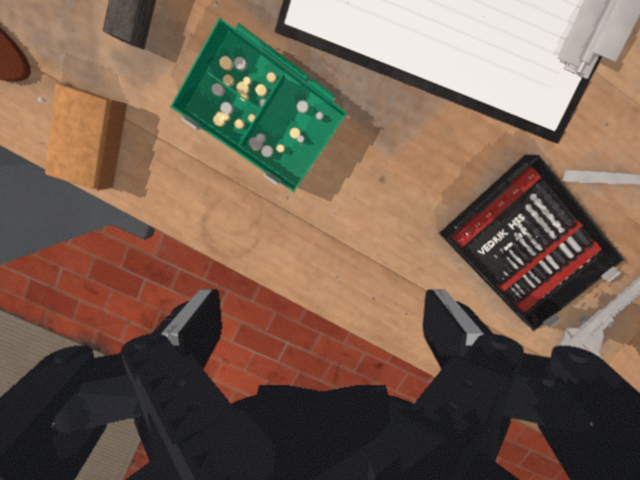

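Emit:
drive_tool:
  series: [1, 0, 0, -11, 0, 0, 0.155, 1, 0, 0, -11, 0, 0, 0.155, 1, 0, 0, -11, 0, 0, 0.155, 1, 17, -50, -6, 0, 0, 0, 1, 17, -50, -6, 0, 0, 0, 1, 17, -50, -6, 0, 0, 0, 1, 17, -50, -6, 0, 0, 0, 1, 17, -50, -6, 0, 0, 0, 1, 17, -50, -6, 0, 0, 0, 1, 17, -50, -6, 0, 0, 0, 1, 0, 0, 0, 0, 0, 0]
  force: 50

```text
t: 1.52
eef_pos: [0.4225, -0.2509, 0.3289]
tool_rot: [-0.0, 1.0, 0.002, 0.001]
contact_force: [0.4, -0.7, -0.1]
gripper_width: 1.002
```

```bash
python3 - <<'E'
from h import *
c=snap('wrist','w1'); print(bot.get_obs()['eef_pos'],bot.get_obs()['tool_rot'])
E
```

```text
[ 0.42125015 -0.25353912  0.32849647] [ 8.11672892e-05  9.99999976e-01 -7.31833214e-05  1.88704844e-04]
```

Emit:
drive_tool:
  series: [1, 0, -50, 0, 0, 0, 0, 1, 0, -50, 0, 0, 0, 0, 1, 0, -50, 0, 0, 0, 0, 1, 0, -50, 0, 0, 0, 0, 1, 0, 0, 0, 0, 0, 0, 1, 0, 0, 0, 0, 0, 0]

```text
t: 2.33
eef_pos: [0.4213, -0.0568, 0.3281]
tool_rot: [0.0, 1.0, -0.003, -0.0]
contact_force: [-0.4, 0.2, 0.5]
gripper_width: 0.996
```

```bash
python3 - <<'E'
from h import *
c=snap('wrist','w2'); print(bot.get_obs()['eef_pos'],bot.get_obs()['tool_rot'])
a=load('w1')
cv2.imwrite('pics/w12.png',np.vstack([a['pixels'][:300],c['pixels'][:300]]))
E
```

```text
[ 0.42137617 -0.05707837  0.32808289] [ 1.66006185e-04  9.99993301e-01 -3.64879052e-03 -2.36527155e-04]
```

View pics/w12.png

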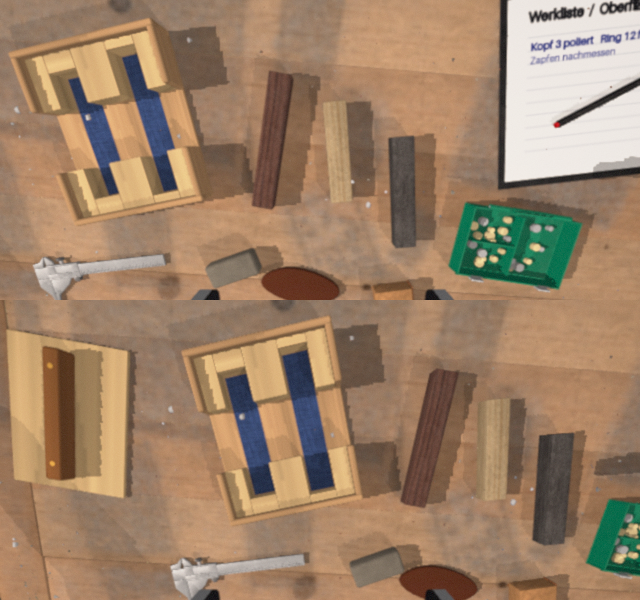

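```bash
cat > seg.py <<'E'
from h import *
np.set_printoptions(precision=4,suppress=True)
def blob(c,lo,hi,roi,k=3):
    hsv=cv2.cvtColor(cv2.GaussianBlur(c['pixels'],(3,3),0),cv2.COLOR_BGR2HSV)
    m=cv2.inRange(hsv,np.array(lo),np.array(hi)); z=np.zeros_like(m); x0,y0,x1,y1=roi; z[y0:y1,x0:x1]=m[y0:y1,x0:x1]
    z=cv2.morphologyEx(z,cv2.MORPH_OPEN,np.ones((k,k)));z=cv2.morphologyEx(z,cv2.MORPH_CLOSE,np.ones((5,5)))
    cs,_=cv2.findContours(z,cv2.RETR_EXTERNAL,cv2.CHAIN_APPROX_NONE); return max(cs,key=cv2.contourArea).reshape(-1,2)
def rect(P):
    (cx,cy),(w,h),_=r=cv2.minAreaRect((P[:,:2]*1000).astype(np.float32)); b=cv2.boxPoints(r)
    e=[b[1]-b[0],b[2]-b[1]]; L=max(e,key=np.linalg.norm); L=L*np.sign(L[0])
    return np.array([cx,cy]),sorted([w,h]),np.degrees(np.arctan2(L[1],L[0]))
E
python3 - <<'E'
from seg import *
A=load('w1');B=load('w2')
ha=cv2.cvtColor(A['pixels'],cv2.COLOR_BGR2HSV);hb=cv2.cvtColor(B['pixels'],cv2.COLOR_BGR2HSV)
for n,h,p in [('waltop',ha,(270,140)),('walside',ha,(281,140)),('shadow',ha,(297,140)),('shadow',ha,(375,150)),('eb',ha,(402,190)),('shadow',ha,(422,190)),('table',ha,(230,200)),('blue',ha,(155,130)),('blueshadow',hb,(295,80)),('blue',hb,(260,170)),('ebB',hb,(553,190)),('walB',hb,(428,140))]:
    x,y=p; print(n,np.median(h[y-2:y+3,x-2:x+3].reshape(-1,3),0))
print([np.array(x['tvec']).ravel() for x in (A,B)], A['camera_matrix'])
def crop(c,x,y): return cv2.resize(c['pixels'][y:y+150,x:x+200],None,fx=2,fy=2,interpolation=cv2.INTER_CUBIC)
def crop2(c,x,y): return cv2.resize(c['pixels'][y:y+220,x:x+200],(400,440),interpolation=cv2.INTER_CUBIC)
cv2.imwrite('pics/m1.png',np.hstack([crop2(A,5,10),crop2(B,170,10)]))
E
```

```text
waltop [  7. 110. 101.]
walside [  8. 102.  88.]
shadow [ 13. 113. 137.]
shadow [ 13.  84. 137.]
eb [12. 43. 78.]
shadow [ 13. 113. 126.]
table [ 13. 118. 188.]
blue [111. 123. 123.]
blueshadow [111. 124.  81.]
blue [111. 124.  77.]
ebB [13. 39. 80.]
walB [  8. 111.  95.]
[array([-0.2528,  0.3531,  0.5621]), array([-0.055 ,  0.3528,  0.5618])] [[337.8319   0.     321.9396]
 [  0.     337.8319 238.7047]
 [  0.       0.       1.    ]]
```

View pics/m1.png

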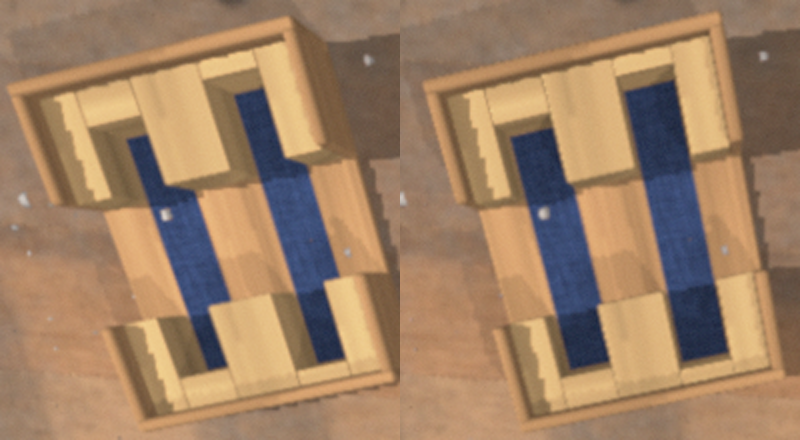

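```bash
python3 - <<'E'
from seg import *
A=load('w1');B=load('w2')
pa=[(10,54),(151.5,18.5),(203,200.5),(76.5,224.5)];pb=[(182,52),(329.5,17),(361.5,197),(234,224.5)]
T=tri(A,pa,B,pb);print(T)
PB=plane(B,pb,.045);PA=plane(A,pa,.045)
for P in (T,PA,PB):
    print('c',P[:,:3].mean(0),'sides',np.linalg.norm(np.roll(P,-1,0)[:,:2]-P[:,:2],axis=1),
     'head',[np.degrees(np.arctan2(*(P[i]-P[j])[1::-1])) for i,j in((0,3),(1,2))],[np.degrees(np.arctan2(*(P[i]-P[j])[1::-1]))-90 for i,j in((0,1),(3,2))])
for n,lo,hi,ra,rb in [('wal',(0,60,30),(11,200,118),(245,60,305,215),(395,60,465,215)),('eb',(0,0,20),(30,75,105),(380,125,425,255),(525,120,580,255))]:
    for c,r,s in((A,ra,'w1'),(B,rb,'w2')):
        p=blob(c,lo,hi,r); 
        print(n,s,rect(plane(c,p,.027)),'z0',rect(plane(c,p,0)))
    # width bounds from far sides
for s,r in(('long',(255,40,345,200)),('short',(215,60,280,200))):
    p=blob(B,(100,60,40),(125,255,255),r); print(s,rect(plane(B,p,.006)))
E
```

```text
[[ 0.5885  0.094   0.0429  0.0006]
 [ 0.6223 -0.067   0.0408  0.0006]
 [ 0.4268 -0.1059  0.0403  0.0029]
 [ 0.3969  0.0495  0.0492  0.0003]]
c [ 0.5086 -0.0073  0.0433] sides [0.1645 0.1993 0.1582 0.1967] head [np.float64(13.07453840383611), np.float64(11.236609569588696)] [np.float64(11.849852107460734), np.float64(10.89864679140885)]
c [ 0.5077 -0.0079  0.045 ] sides [0.1645 0.199  0.1629 0.1959] head [np.float64(11.636556970141303), np.float64(11.18943751593565)] [np.float64(11.777181432992961), np.float64(10.694232274484051)]
c [ 0.5085 -0.0071  0.045 ] sides [0.1634 0.1955 0.1593 0.1969] head [np.float64(12.508400212801122), np.float64(11.311281609549647)] [np.float64(11.398616996931892), np.float64(11.901811152024052)]
wal w1 (array([ 493.8054, -189.7717]), [30.646760940551758, 158.62057495117188], np.float32(-10.280623)) z0 (array([ 494.1831, -185.8466]), [32.59878921508789, 168.72377014160156], np.float32(-10.280621))
wal w2 (array([ 494.5875, -185.6149]), [33.968048095703125, 159.57803344726562], np.float32(-10.024406)) z0 (array([ 495.0714, -193.7717]), [36.136009216308594, 169.7627410888672], np.float32(-10.024395))
eb w1 (array([ 432.365 , -353.0571]), [31.344831466674805, 137.98220825195312], np.float32(5.0870132)) z0 (array([ 428.8294, -359.5323]), [33.3412971496582, 146.77085876464844], np.float32(5.0870214))
eb w2 (array([ 432.1732, -347.5619]), [42.095985412597656, 139.0708770751953], np.float32(5.266342)) z0 (array([ 428.6737, -366.0547]), [44.782684326171875, 147.94677734375], np.float32(5.2663484))
long (array([515.9708, -41.9443]), [28.358356475830078, 162.04856872558594], np.float32(11.500808))
short (array([501.3333,  29.9734]), [28.17549705505371, 141.8189239501953], np.float32(11.544708))
```

```bash
cat > go.py <<'E'
import sys; from h import *
from scipy.spatial.transform import Rotation as Ro
np.set_printoptions(precision=4,suppress=True)
o=bot.get_obs(); p=np.array(o['eef_pos']); R=Ro.from_quat(np.array(o['tool_rot']),scalar_first=True)
def go(x,y,z,deg):
    c=np.radians(deg); T=Ro.from_matrix(np.array([[np.cos(c),np.sin(c),0],[np.sin(c),-np.cos(c),0],[0,0,-1.]]))
    print('turn first',(R.inv()*T).as_rotvec(),'then shift mm',T.inv().apply(np.array([x,y,z])-p)*1000)
if __name__=='__main__':
    print('t',o['t'],'p',p,'head',np.degrees(np.arctan2(*R.as_matrix()[1::-1,0])),'F',o['contact_force'],'w',o['gripper_width'],'q7',o['q'][6])
    a=[float(v) for v in sys.argv[1:]]
    for i in range(0,len(a),4): go(*a[i:i+4])
E
python3 go.py .494 -.1886 .10 -10.2
```

```text
t 2.375 p [ 0.4214 -0.0571  0.3281] head -0.41812605081587 F [-0.6513 -0.2791  0.188 ] w 1.0007291188586847 q7 -1.5875108049301254
turn first [0.0004 0.0004 0.1707] then shift mm [ 94.7665 116.5824 228.0829]
```

Emit:
drive_tool:
  series: [0.2, 0, 0, 28, 0, 0, 0.171, 0.2, 23.7, 29.1, 48, 0, 0, 0, 0.2, 23.7, 29.1, 48, 0, 0, 0, 0.2, 23.7, 29.1, 48, 0, 0, 0, 0.2, 23.7, 29.1, 48, 0, 0, 0, 0.2, 0, 0, 0, 0, 0, 0, 0.2, 0, 0, 0, 0, 0, 0]

```text
t: 3.25
eef_pos: [0.4942, -0.1873, 0.1082]
tool_rot: [0.0, 0.996, -0.089, -0.0]
contact_force: [0.2, 0.4, 0.5]
gripper_width: 0.601
```

```bash
python3 go.py .494 -.1886 .026 -10.2; python3 -c "
from h import *
snap('wrist','w3')"
```

```text
t 3.25 p [ 0.4942 -0.1873  0.1082] head -10.156160704150755 F [0.2376 0.4102 0.4529] w 0.6013263862862672 q7 -1.601208740783748
turn first [0.0002 0.0007 0.0008] then shift mm [ 0.0656  1.3391 82.2468]
```

View pics/w3.png

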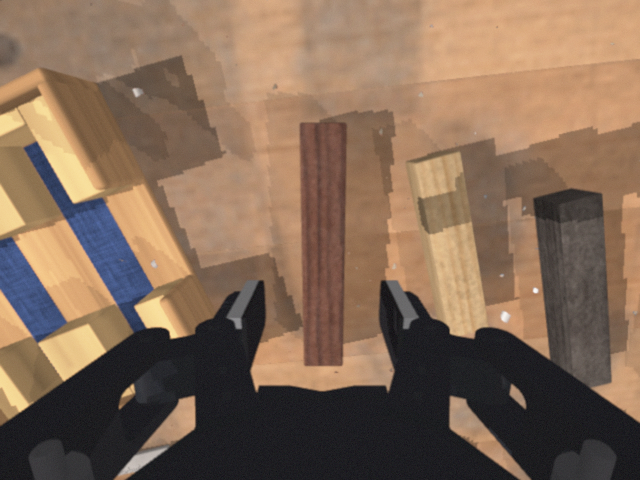

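```bash
python3 -c "
from seg import *
c=load('w3')
P=plane(c,[(324,122.5),(323,365.5)],.027);print(P,P.mean(0),np.linalg.norm(P[0]-P[1]))
p=blob(c,(0,60,30),(11,200,118),(290,100,360,380));print(rect(plane(c,p,.027)))"
```

```text
[[ 0.572  -0.2031  0.027 ]
 [ 0.4146 -0.1745  0.027 ]] [ 0.4933 -0.1888  0.027 ] 0.16003805636159804
(array([ 493.9674, -189.4556]), [25.994478225708008, 159.1012725830078], np.float32(-9.69832))
```

Emit:
drive_tool:
  series: [0.2, 0, 1.3, 40, 0, 0, 0, 0.2, 0, 0, 27, 0, 0, 0, 0.2, 0, 0, 15, 0, 0, 0, 0.2, 0, 0, 0, 0, 0, 0, -1, 0, 0, 0, 0, 0, 0, -1, 0, 0, 0, 0, 0, 0, -1, 0, 0, 0, 0, 0, 0, -1, 0, 0, 0, 0, 0, 0]
  force: 60

```text
t: 4.3
eef_pos: [0.4954, -0.1878, 0.0279]
tool_rot: [0.0, 0.996, -0.088, 0.001]
contact_force: [-0.0, 0.9, 7.2]
gripper_width: 0.303
```

Emit:
drive_tool:
  series: [-1, 0, 0, -30, 0, 0, 0, -1, 0, 0, -40, 0, 0, 0, -1, 0, 0, -30, 0, 0, -0.126, -1, 0, 0, 0, 0, 0, -0.126, -1, 0, 0, 0, 0, 0, -0.126, -1, 0, 0, 0, 0, 0, 0]

```text
t: 5.05
eef_pos: [0.4944, -0.1877, 0.1269]
tool_rot: [0.0, 0.995, 0.101, 0.0]
contact_force: [0.1, -0.2, -0.9]
gripper_width: 0.305
```

```bash
python3 go.py .5173 -.043 .12 11.5
```

```text
t 5.05 p [ 0.4944 -0.1877  0.1269] head 11.537290278551014 F [ 0.1302 -0.1632 -0.8551] w 0.3045907802632311 q7 -1.2655876600055482
turn first [ 0.0004 -0.0009  0.0007] then shift mm [  51.3421 -137.2564    6.9477]
```

Emit:
drive_tool:
  series: [-1, 17.1, -45.8, 0, 0, 0, 0, -1, 17.1, -45.8, 0, 0, 0, 0, -1, 17.1, -45.7, 7, 0, 0, 0, -1, 0, 0, 0, 0, 0, 0, -1, 0, 0, 0, 0, 0, 0]

```text
t: 5.68
eef_pos: [0.5168, -0.0431, 0.1194]
tool_rot: [0.0, 0.995, 0.1, -0.0]
contact_force: [0.6, -0.9, -1.9]
gripper_width: 0.302
```

```bash
python3 go.py .5173 -.043 .12 11.5; python3 -c "
from h import *
snap('wrist','w4')"
```

```text
t 5.675 p [ 0.5168 -0.0431  0.1194] head 11.53591768928212 F [ 0.6382 -0.9041 -1.9308] w 0.3022561418770938 q7 -1.5701590430251162
turn first [0.0005 0.0003 0.0006] then shift mm [ 0.5239  0.0313 -0.6382]
```

View pics/w4.png

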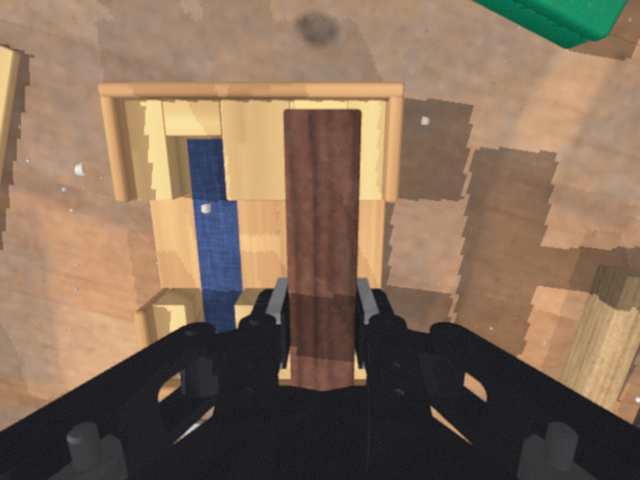

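```bash
python3 -c "
from seg import *
c=load('w4')
P=plane(c,[(99.5,84.5),(404,83)],.045);print(P,np.linalg.norm(P[0]-P[1]))
u=(P[0]-P[1])[:2];h=np.degrees(np.arctan2(u[1],u[0]))-90;print('head',h)
h=np.radians(11.5);e=np.array([np.cos(h),np.sin(h)]);v=np.array([-e[1],e[0]])
C=P.mean(0)[:2]-.1005*e;print('tray',C,'long',C-.0365*v,'short',C+.0365*v)
Q=plane(c,[(285,111),(361,111)],.1185);print('blank far',Q,np.linalg.norm(Q[0]-Q[1]),'centre',Q.mean(0)[:2]-.08*e)
p=blob(c,(100,60,40),(125,255,255),(180,130,250,335));print(rect(plane(c,p,.006)))
print(plane(c,[(206,138.5)],.006), 'expected short far end',C+.0365*v+.073*e)
"
```

```text
[[ 0.5895  0.0936  0.045 ]
 [ 0.6227 -0.0671  0.045 ]] 0.16409002863621644
head 11.669757594125741
tray [ 0.5076 -0.0068] long [ 0.5149 -0.0425] short [0.5003 0.029 ]
blank far [[ 0.5903 -0.0158  0.1185]
 [ 0.5955 -0.0413  0.1185]] 0.02601550078006425 centre [ 0.5146 -0.0445]
(array([500.1538,  29.9474]), [29.683195114135742, 144.1146697998047], np.float32(11.507229))
[[0.5713 0.0466 0.006 ]] expected short far end [0.5719 0.0435]
```

Emit:
drive_tool:
  series: [-1, 0, -1.4, 30, 0, 0, 0, -1, 0, 0, 14, 0, 0, 0, -1, 0, 0, 10, 0, 0, 0, -1, 0, 0, 10, 0, 0, 0, -1, 0, 0, 6, 0, 0, 0, -1, 0, 0, 0, 0, 0, 0]

```text
t: 6.48
eef_pos: [0.5165, -0.0413, 0.049]
tool_rot: [-0.0, 0.995, 0.101, -0.0]
contact_force: [1.0, 0.3, -1.9]
gripper_width: 0.299
```

Emit:
drive_tool:
  series: [-1, 0, 0, 7, 0, 0, 0, -1, 0, 0, 6.5, 0, 0, 0, -1, 0, 0, 0, 0, 0, 0]

```text
t: 6.85
eef_pos: [0.5162, -0.0414, 0.0352]
tool_rot: [-0.0, 0.995, 0.101, -0.001]
contact_force: [-0.1, -0.7, -0.6]
gripper_width: 0.303
```

Emit:
drive_tool:
  series: [0.1, 0, 0, 0, 0, 0, 0, 0.1, 0, 0, 0, 0, 0, 0, 0.1, 0, 0, 0, 0, 0, 0, 0.1, 0, 0, -20, 0, 0, 0, 0.1, 0, 0, -40, 0, 0, 0, 0.1, 0, 0, -60, 0, 0, 0, 0.1, 0, 0, -60, 0, 0, 0, 0.1, 0, 0, 0, 0, 0, 0]

```text
t: 7.85
eef_pos: [0.5197, -0.0412, 0.221]
tool_rot: [0.001, 0.995, 0.101, 0.005]
contact_force: [0.2, 0.2, -0.9]
gripper_width: 0.545
```

```bash
python3 go.py .4327 -.3552 .15 5.2; python3 -c "
from h import *
c=snap('wrist','w5');cv2.imwrite('pics/w5c.png',c['pixels'][60:420,80:520])"
```

```text
t 7.85 p [ 0.5197 -0.0412  0.221 ] head 11.603146394333272 F [ 0.1664  0.2001 -0.8867] w 0.5447773605622378 q7 -1.5147037818445996
turn first [ 0.0021 -0.0099  0.1117] then shift mm [-115.1211  304.772    71.0283]
```

View pics/w5c.png

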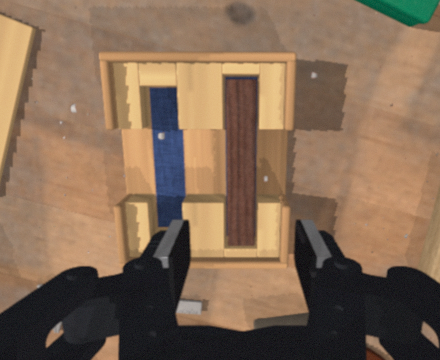

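Emit:
drive_tool:
  series: [0.2, 0, 0, 0, 0, -0.005, 0.112, 0.2, -19.2, 50.8, 18.8, 0, 0, 0, 0.2, -19.2, 50.8, 18.8, 0, 0, 0, 0.2, -19.2, 50.8, 18.8, 0, 0, 0, 0.2, -19.2, 50.8, 18.8, 0, 0, 0, 0.2, -19.2, 50.8, 18.8, 0, 0, 0, 0.2, -19.2, 50.8, 18.8, 0, 0, 0, 0.2, 0, 0, 0, 0, 0, 0, 0.2, 0, 0, 0, 0, 0, 0]

```text
t: 9.02
eef_pos: [0.4284, -0.3544, 0.1024]
tool_rot: [-0.001, 0.999, 0.045, -0.003]
contact_force: [0.8, 0.4, -0.0]
gripper_width: 0.601
```

```bash
python3 go.py .4327 -.3552 .026 5.2; python3 -c "
from seg import *
c=snap('wrist','w6')
hsv=cv2.cvtColor(c['pixels'],cv2.COLOR_BGR2HSV)
for x,y in((320,200),(320,300)): print(hsv[y,x])
p=blob(c,(0,0,20),(30,80,105),(280,90,365,375));print(rect(plane(c,p,.027)),p.min(0),p.max(0))
q=proj(c,[[.4327,-.3552,.027]]);print(q)
a=c['pixels'][60:420,120:600];cv2.imwrite('pics/w6c.png',a)"
```

```text
t 9.025 p [ 0.4284 -0.3544  0.1024] head 5.1958468036615 F [ 0.8178  0.4213 -0.0135] w 0.600968733673667 q7 -1.007584348573281
turn first [-0.0018  0.0066 -0.0001] then shift mm [ 4.2593  1.1656 76.4465]
[14 38 87]
[ 9 40 82]
(array([ 433.0269, -354.6533]), [26.971595764160156, 138.535400390625], np.float32(5.2808237)) [299 131] [345 349]
[[323.0132 250.3734]]
```

View pics/w6c.png

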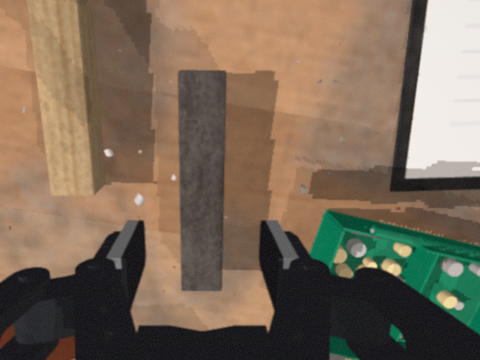

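Emit:
drive_tool:
  series: [0.2, 0, 0, 0, -0.002, 0.0065, 0, 0.2, 4.6, 0.7, 35, 0, 0, 0, 0.2, 0, 0, 27, 0, 0, 0, 0.2, 0, 0, 13.5, 0, 0, 0, 0.2, 0, 0, 0, 0, 0, 0, -1, 0, 0, 0, 0, 0, 0, -1, 0, 0, 0, 0, 0, 0, -1, 0, 0, 0, 0, 0, 0, -1, 0, 0, 0, 0, 0, 0]

```text
t: 10.2
eef_pos: [0.4346, -0.3564, 0.0295]
tool_rot: [0.002, 0.999, 0.045, 0.002]
contact_force: [-1.4, 1.0, 6.7]
gripper_width: 0.3
```

Emit:
drive_tool:
  series: [-1, 0, 0, -30, 0, 0, 0, -1, 0, 0, -40, 0, 0, 0, -1, 0, 0, -30, 0, 0, -0.11, -1, 0, 0, 0, 0, 0, 0, -1, 0, 0, 0, 0, 0, 0]

```text
t: 10.82
eef_pos: [0.433, -0.3555, 0.1277]
tool_rot: [0.001, 0.995, 0.1, 0.0]
contact_force: [0.4, 0.1, -0.7]
gripper_width: 0.295
```

```bash
python3 go.py .501 .029 .12 11.5
```

```text
t 10.825 p [ 0.433  -0.3555  0.1277] head 11.421583442729688 F [ 0.4047  0.0765 -0.6638] w 0.2948308177359574 q7 -0.9081242802680217
turn first [ 0.002  -0.0007 -0.0014] then shift mm [ 143.2833 -363.2075    7.7175]
```

Emit:
drive_tool:
  series: [-1, 20.6, -52, 0, 0, 0, 0, -1, 20.6, -52, 0, 0, 0, 0, -1, 20.6, -52, 0, 0, 0, 0, -1, 20.6, -52, 0, 0, 0, 0, -1, 20.6, -52, 0, 0, 0, 0, -1, 20.6, -52, 0, 0, 0, 0, -1, 20.6, -52, 0, 0, 0, 0, -1, 0, 0, 0, 0, 0, 0, -1, 0, 0, 0, 0, 0, 0]

```text
t: 11.95
eef_pos: [0.5013, 0.0293, 0.1263]
tool_rot: [0.001, 0.995, 0.1, -0.001]
contact_force: [-0.6, 0.1, -0.7]
gripper_width: 0.303
```

```bash
python3 go.py .502 .0298 .12 11.5; python3 -c "
from h import *
c=snap('wrist','w7');cv2.imwrite('pics/w7c.png',c['pixels'][40:420,120:560])"
```

```text
t 11.95 p [0.5013 0.0293 0.1263] head 11.50139916045615 F [-0.5615  0.1142 -0.6956] w 0.3032207360598055 q7 -1.7177587870378628
turn first [0.0026 0.0014 0.    ] then shift mm [ 0.7512 -0.3196  6.3203]
```

View pics/w7c.png

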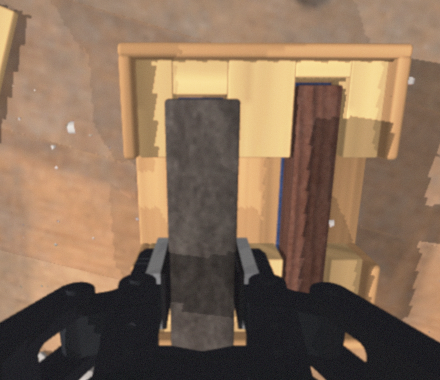

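```bash
python3 -c "
from seg import *
c=load('w7')
P=plane(c,[(238,84),(531.5,84)],.045);print(P,np.linalg.norm(P[0]-P[1]))
u=(P[0]-P[1])[:2];h=np.degrees(np.arctan2(u[1],u[0]))-90;print('head',h)
h=np.radians(11.5);e=np.array([np.cos(h),np.sin(h)]);v=np.array([-e[1],e[0]])
C=P.mean(0)[:2]-.1005*e;print('tray',C,'short',C+.0365*v)
Q=plane(c,[(287,140),(359,140)],.124);print(Q,np.linalg.norm(Q[0]-Q[1]),'centre',Q.mean(0)[:2]-.07*e)
p=blob(c,(0,60,30),(11,200,118),(390,110,470,330));W=plane(c,p,.033)[:,:2];print('wal v,far rel tray',((W-C)@v).min(),((W-C)@v).max(),((W-C)@e).max())
"
```

```text
[[ 0.5897  0.0941  0.045 ]
 [ 0.6227 -0.0663  0.045 ]] 0.16376318283586463
head 11.632456278621063
tray [ 0.5077 -0.0062] short [0.5005 0.0296]
[[0.5656 0.0544 0.124 ]
 [0.5707 0.0294 0.124 ]] 0.02544452152373623 centre [0.4996 0.0279]
wal v,far rel tray -0.0501169986331086 -0.01789681770612551 0.07884483675414769
```

Emit:
drive_tool:
  series: [-1, 1, -1, 36, 0, 0, 0, -1, 0, 0, 14, 0, 0, 0, -1, 0, 0, 10, 0, 0, 0, -1, 0, 0, 10, 0, 0, 0, -1, 0, 0, 6, 0, 0, 0, -1, 0, 0, 0, 0, 0, 0]

```text
t: 12.75
eef_pos: [0.5031, 0.0308, 0.0513]
tool_rot: [0.001, 0.995, 0.1, 0.001]
contact_force: [-0.2, 0.6, -0.8]
gripper_width: 0.301
```

Emit:
drive_tool:
  series: [-1, 0, 0, 7, 0, 0, 0, -1, 0, 0, 7, 0, 0, 0, -1, 0, 0, 0, 0, 0, 0]

```text
t: 13.12
eef_pos: [0.5028, 0.0308, 0.0369]
tool_rot: [0.001, 0.995, 0.1, 0.0]
contact_force: [-0.1, 0.2, -0.8]
gripper_width: 0.302
```

Emit:
drive_tool:
  series: [0.1, 0, 0, 0, 0, 0, 0, 0.1, 0, 0, 0, 0, 0, 0, 0.1, 0, 0, 0, 0, 0, 0, 0.1, 0, 0, -20, 0, 0, 0, 0.1, 0, 0, -40, 0, 0, 0, 0.1, 0, 0, -60, 0, 0, 0, 0.1, 0, 0, -60, 0, 0, 0, 0.1, 0, 0, 0, 0, 0, 0, 0.1, 0, 0, 0, 0, 0, 0]

```text
t: 14.25
eef_pos: [0.5026, 0.0309, 0.2174]
tool_rot: [0.001, 0.995, 0.1, 0.001]
contact_force: [-1.0, -0.0, -1.2]
gripper_width: 0.552
```

```bash
python3 go.py .45 .24 .22 0; python3 - <<'E'
from seg import *
c=snap('wrist','w8')
hd=np.radians(11.5);e=np.array([np.cos(hd),np.sin(hd)]);v=np.array([-e[1],e[0]]);C=np.array([.5079,-.0068])
for n,lo,hi in(('wal',(0,60,30),(11,200,118)),('eb',(0,0,20),(30,75,105))):
    q=proj(c,[[.515,-.043,.033] if n=='wal' else [.501,.029,.033]])[0].astype(int)
    p=blob(c,lo,hi,(q[0]-35,max(q[1]-110,0),q[0]+35,q[1]+110))
    W=plane(c,p,.033)[:,:2]-C; print(n,'v',(W@v).min(),(W@v).max(),'u',(W@e).min(),(W@e).max())
# divider from w2: bright board; print rows
b=load('w2');h=cv2.cvtColor(b['pixels'],cv2.COLOR_BGR2HSV)
for x,y in((25,100),(110,100),(60,100),(85,100),(150,100)):print((x,y),h[y,x])
E
```

```text
t 14.25 p [0.5026 0.0309 0.2174] head 11.490183341377668 F [-0.9869 -0.0203 -1.2297] w 0.5521409464459434 q7 -1.6628056159615696
turn first [ 0.0026 -0.0016  0.2005] then shift mm [ -52.5752 -209.0546   -2.5586]
wal v -0.04935977724968248 -0.01907746693387364 u -0.06914989179014298 0.0785675113240728
eb v 0.022836132308745895 0.05151727745788205 u -0.06794203344985995 0.0700978382968611
(25, 100) [ 17 113 219]
(110, 100) [ 17 112 223]
(60, 100) [ 13 170  87]
(85, 100) [ 17 110 157]
(150, 100) [ 13  77 153]
```

```bash
python3 - <<'E'
from seg import *
print('knob',tri(load('top0'),[(137,263)],load('side0'),[(283,126)]))
b=load('w2')
p=blob(b,(0,150,40),(15,255,130),(35,30,95,195)); print('rib',rect(plane(b,p,.033)),p.min(0),p.max(0))
P=plane(b,[(8,30),(131,50),(127,196),(14,180)],.006);print('board',P[:,:2],P.mean(0),np.linalg.norm(np.roll(P,-1,0)-P,axis=1))
E
```

```text
knob [[0.447  0.5511 0.4776 0.0027]]
rib (array([523.769 , 245.8446]), [23.58774185180664, 145.00328063964844], np.float32(-10.758596)) [52 49] [ 73 178]
board [[0.6247 0.3121]
 [0.601  0.1685]
 [0.4269 0.2   ]
 [0.4493 0.3466]] [0.5255 0.2568 0.006 ] [0.1456 0.1769 0.1484 0.1788]
```

```bash
python3 go.py .525 .253 .16 -10.5
```

```text
t 14.3 p [0.5021 0.0309 0.2166] head 11.50265152916298 F [-0.5504  0.7203 -0.6651] w 0.5521692677702262 q7 -1.662772648031059
turn first [ 0.0025 -0.0001  0.384 ] then shift mm [ -17.9606 -222.513    56.6031]
```

Emit:
drive_tool:
  series: [0.2, 0, 0, 0, 0.001, 0, 0.128, 0.2, 0, 0, 0, 0.001, 0, 0.128, 0.2, 0, 0, 0, 0, 0, 0.128, 0.2, -3.6, -44.5, 11.3, 0, 0, 0, 0.2, -3.6, -44.5, 11.3, 0, 0, 0, 0.2, -3.6, -44.5, 11.3, 0, 0, 0, 0.2, -3.6, -44.5, 11.3, 0, 0, 0, 0.2, -3.6, -44.5, 11.3, 0, 0, 0, 0.2, 0, 0, 0, 0, 0, 0, 0.2, 0, 0, 0, 0, 0, 0]

```text
t: 15.55
eef_pos: [0.525, 0.2523, 0.1594]
tool_rot: [0.001, 0.996, -0.091, -0.0]
contact_force: [-0.6, -1.2, 0.4]
gripper_width: 0.602
```

```bash
python3 go.py .525 .253 .1 -10.5; python3 -c "
from h import *
c=snap('wrist','w9');cv2.imwrite('pics/w9c.png',c['pixels'][:,80:560])"
```

```text
t 15.55 p [0.525  0.2523 0.1594] head -10.485835387436213 F [-0.5979 -1.2266  0.4152] w 0.6018615215921879 q7 -2.475648571341872
turn first [0.0023 0.0008 0.0002] then shift mm [-0.1728 -0.7107 59.3664]
```

View pics/w9c.png

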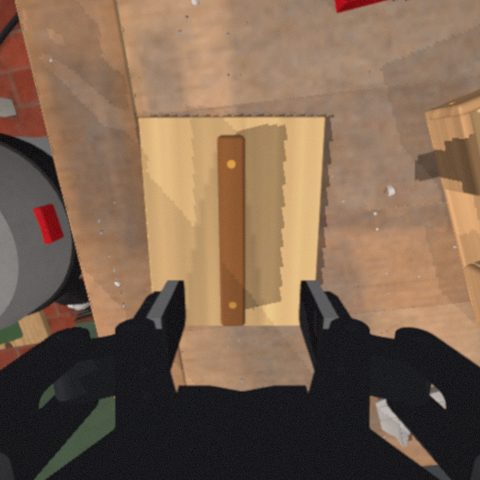

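```bash
python3 - <<'E'
from seg import *
c=load('w9')
p=blob(c,(0,140,60),(15,255,255),(285,125,340,340)); print('rib',rect(plane(c,p,.033)),p.min(0),p.max(0))
Q=plane(c,[(311,135.5),(312.5,325.5)],.033);print(Q,Q.mean(0),np.linalg.norm(Q[0]-Q[1]))
P=plane(c,[(219,118),(405,116)],.006);d=(P[0]-P[1])[:2];h=np.degrees(np.arctan2(d[1],d[0]))-90
e=np.array([np.cos(np.radians(h)),np.sin(np.radians(h))]);print('board',P,np.linalg.norm(d),h,P.mean(0)[:2]-.0895*e)
# height check: screws in w9 and w2 not needed; rib edges in w2/w9
b=load('w2'); print(tri(b,[(59,47),(60,178)],c,[(311,136),(312.5,325)]))
E
python3 go.py .524 .2517 .036 -10.5
```

```text
rib (array([526.0693, 259.0926]), [18.984405517578125, 147.26950073242188], np.float32(-10.398096)) [298 136] [324 324]
[[0.5988 0.2454 0.033 ]
 [0.4523 0.2726 0.033 ]] [0.5255 0.259  0.033 ] 0.1489403355337207
board [[0.6254 0.3133 0.006 ]
 [0.6008 0.172  0.006 ]] 0.14339721600988697 -9.908429282899803 [0.5249 0.2581]
[[0.6003 0.2453 0.0199 0.0031]
 [0.4509 0.272  0.0253 0.005 ]]
t 15.6 p [0.5255 0.2517 0.1599] head -10.560979424037471 F [-0.1978 -0.049   0.0824] w 0.5971450792271298 q7 -2.475710557015179
turn first [ 0.002  -0.0001 -0.0011] then shift mm [ -1.4431   0.2385 123.8694]
```

```bash
python3 go.py .5258 .2586 .037 -10.4
```

```text
t 15.6 p [0.5255 0.2517 0.1599] head -10.560979424037471 F [-0.1978 -0.049   0.0824] w 0.5971450792271298 q7 -2.475710557015179
turn first [ 0.002  -0.0001 -0.0028] then shift mm [ -0.9187  -6.8756 122.8694]
```

Emit:
drive_tool:
  series: [0.2, -0.9, -6.8, 30, 0.002, 0, -0.003, 0.2, 0, 0, 40, 0, 0, 0, 0.2, 0, 0, 33, 0, 0, 0, 0.2, 0, 0, 19.5, 0, 0, 0, 0.2, 0, 0, 0, 0, 0, 0, -1, 0, 0, 0, 0, 0, 0, -1, 0, 0, 0, 0, 0, 0, -1, 0, 0, 0, 0, 0, 0, -1, 0, 0, 0, 0, 0, 0]
  force: 70

```text
t: 16.73
eef_pos: [0.5274, 0.2606, 0.0402]
tool_rot: [-0.002, 0.996, -0.09, 0.002]
contact_force: [-1.1, -1.7, 5.9]
gripper_width: 0.212
```

Emit:
drive_tool:
  series: [-1, 0, 0, -30, 0, 0, 0, -1, 0, 0, -40, 0, 0, 0, -1, 0, 0, -40, 0, 0, -0.128, -1, 0, 0, 0, 0, 0, -0.128, -1, 0, 0, 0, 0, 0, -0.127, -1, 0, 0, 0, 0, 0, 0, -1, 0, 0, 0, 0, 0, 0]

```text
t: 17.6
eef_pos: [0.5262, 0.2599, 0.1486]
tool_rot: [-0.001, 0.995, 0.1, 0.001]
contact_force: [0.6, 0.5, -2.1]
gripper_width: 0.213
```

```bash
python3 go.py .5091 -.006 .13 11.5
```

```text
t 17.6 p [0.5262 0.2599 0.1486] head 11.477881339743334 F [ 0.5792  0.5006 -2.0828] w 0.21300600657407587 q7 -2.1578170194902295
turn first [-0.0014 -0.0023 -0.0004] then shift mm [-69.727  257.1946  18.5737]
```

Emit:
drive_tool:
  series: [-1, -13.9, 51.4, 0, 0, 0, 0, -1, -13.9, 51.4, 0, 0, 0, 0, -1, -13.9, 51.4, 0, 0, 0, 0, -1, -13.9, 51.4, 0, 0, 0, 0, -1, -13.9, 51.4, 0, 0, 0, 0, -1, 0, 0, 0, 0, 0, 0, -1, 0, 0, 0, 0, 0, 0]

```text
t: 18.48
eef_pos: [0.5101, -0.0052, 0.1481]
tool_rot: [-0.001, 0.995, 0.101, 0.001]
contact_force: [-0.1, 0.5, -1.6]
gripper_width: 0.212
```

```bash
python3 go.py .5091 -.006 .13 11.5; python3 - <<'E'
from seg import *
c=snap('wrist','w10');z=bot.get_obs()['eef_pos'][2]-.0402
hd=np.radians(11.5);e=np.array([np.cos(hd),np.sin(hd)]);v=np.array([-e[1],e[0]])
p=blob(c,(0,140,60),(15,255,255),(270,60,380,400)); W=plane(c,p,z+.033)[:,:2]
print('rib',rect(W),p.min(0),p.max(0),'u max',((W-[.5079,-.0065])@e).max())
far=W[(W@e)>(W@e).max()-.05]; s=(far-[.5079,-.0065])@v; print('rib v',s.min(),s.max())
# far board edge: gray profile along image columns
g=cv2.cvtColor(c['pixels'],cv2.COLOR_BGR2HSV)
for x in (230,270,390): print(x,[tuple(g[y,x]) for y in range(40,150,5)])
cv2.imwrite('pics/w10c.png',c['pixels'])
E
```

```text
t 18.475 p [ 0.5101 -0.0052  0.1481] head 11.548718537583333 F [-0.1359  0.4566 -1.6074] w 0.2124895156076014 q7 -1.6627605629299815
turn first [-0.0018 -0.0029  0.0009] then shift mm [-1.1315  0.6176 18.1312]
rib (array([526.2228,  -2.2334]), [19.63651466369629, 113.23086547851562], np.float32(11.643654)) [296 126] [347 390] u max 0.07540829067707533
rib v -0.009200076143256904 0.010048721817805594
230 [(np.uint8(14), np.uint8(77), np.uint8(143)), (np.uint8(11), np.uint8(70), np.uint8(145)), (np.uint8(13), np.uint8(85), np.uint8(141)), (np.uint8(13), np.uint8(86), np.uint8(143)), (np.uint8(14), np.uint8(78), np.uint8(143)), (np.uint8(14), np.uint8(75), np.uint8(140)), (np.uint8(14), np.uint8(72), np.uint8(139)), (np.uint8(14), np.uint8(85), np.uint8(138)), (np.uint8(13), np.uint8(82), np.uint8(130)), (np.uint8(14), np.uint8(78), np.uint8(134)), (np.uint8(14), np.uint8(80), np.uint8(134)), (np.uint8(17), np.uint8(115), np.uint8(164)), (np.uint8(18), np.uint8(110), np.uint8(181)), (np.uint8(17), np.uint8(111), np.uint8(183)), (np.uint8(17), np.uint8(112), np.uint8(185)), (np.uint8(17)
[... 1620 characters left out ...]
p.uint8(130)), (np.uint8(14), np.uint8(76), np.uint8(134)), (np.uint8(12), np.uint8(69), np.uint8(133)), (np.uint8(13), np.uint8(67), np.uint8(129)), (np.uint8(12), np.uint8(60), np.uint8(131)), (np.uint8(17), np.uint8(112), np.uint8(196)), (np.uint8(17), np.uint8(115), np.uint8(219)), (np.uint8(17), np.uint8(111), np.uint8(219)), (np.uint8(17), np.uint8(110), np.uint8(221)), (np.uint8(17), np.uint8(112), np.uint8(220)), (np.uint8(17), np.uint8(108), np.uint8(221)), (np.uint8(17), np.uint8(113), np.uint8(219)), (np.uint8(18), np.uint8(114), np.uint8(220)), (np.uint8(17), np.uint8(111), np.uint8(188)), (np.uint8(16), np.uint8(111), np.uint8(158)), (np.uint8(17), np.uint8(112), np.uint8(157))]
```

Emit:
drive_tool:
  series: [-1, -0.7, 0.3, 30, 0, 0, 0, -1, 0, 0, 22, 0, 0, 0, -1, 0, 0, 10, 0, 0, 0, -1, 0, 0, 5, 0, 0, 0, -1, 0, 0, 3, 0, 0, 0, -1, 0, 0, 0, 0, 0, 0]

```text
t: 19.27
eef_pos: [0.5097, -0.0059, 0.0783]
tool_rot: [-0.001, 0.995, 0.101, 0.001]
contact_force: [-0.0, 1.2, -2.7]
gripper_width: 0.213
```

Emit:
drive_tool:
  series: [-1, 0, 0, 2.5, 0, 0, 0, -1, 0, 0, 1, 0, 0, 0, -1, 0, 0, 0, 0, 0, 0]

```text
t: 19.65
eef_pos: [0.5097, -0.0061, 0.0752]
tool_rot: [-0.001, 0.995, 0.101, 0.001]
contact_force: [-2.0, -0.7, 5.5]
gripper_width: 0.215
```

Emit:
drive_tool:
  series: [-0.1, 0, 0, 0, 0, 0, 0, -0.1, 0, 0, 0, 0, 0, 0, -0.1, 0, 0, 0, 0, 0, 0, -0.1, 0, 0, -15, 0, 0, 0, 0, 0, 0, -30, 0, 0, 0, 0, 0, 0, -50, 0, 0, 0, 0, 0, 0, -60, 0, 0, 0, 0, 0, 0, 0, 0, 0, 0, 0, 0, 0, 0, 0, 0, 0]

```text
t: 20.78
eef_pos: [0.5089, -0.0064, 0.23]
tool_rot: [-0.001, 0.995, 0.101, 0.001]
contact_force: [0.8, 0.5, -0.3]
gripper_width: 0.504
```

```bash
python3 - <<'E'
from seg import *
c=snap('wrist','w11');print(bot.get_obs()['eef_pos'],bot.get_obs()['t'])
s=snap('side','side1');t=snap('top','top1')
k=lambda i,x,y:cv2.resize(i['pixels'][y:y+100,x:x+130],(390,300),interpolation=cv2.INTER_CUBIC)
w=cv2.resize(c['pixels'][30:380,130:470],(410,422))
cv2.imwrite('pics/final.png',np.hstack([cv2.resize(w,(390,400)),np.vstack([k(s,265,270),k(t,290,205)])[0:600][:, :][::1][:600:1] if False else cv2.resize(np.vstack([k(s,265,270),k(t,290,205)]),(390,400))]))
hd=np.radians(11.5);e=np.array([np.cos(hd),np.sin(hd)]);v=np.array([-e[1],e[0]])
p=blob(c,(0,140,60),(15,255,255),(250,60,390,420)); W=plane(c,p,.068)[:,:2];print('rib',rect(W),'u',((W-[.5079,-.0065])@e).max(),((W-[.5079,-.0065])@e).min(),'v',((W-[.5079,-.0065])@v).min(),((W-[.5079,-.0065])@v).max())
E
```

```text
[ 0.5084 -0.0064  0.229 ] 20.825
rib (array([508.675 ,  -6.8356]), [18.92400360107422, 147.2721405029297], np.float32(11.416532)) u 0.07431936164081879 -0.07293190176400133 v -0.009961914627856953 0.009002283315196525
```

View pics/final.png

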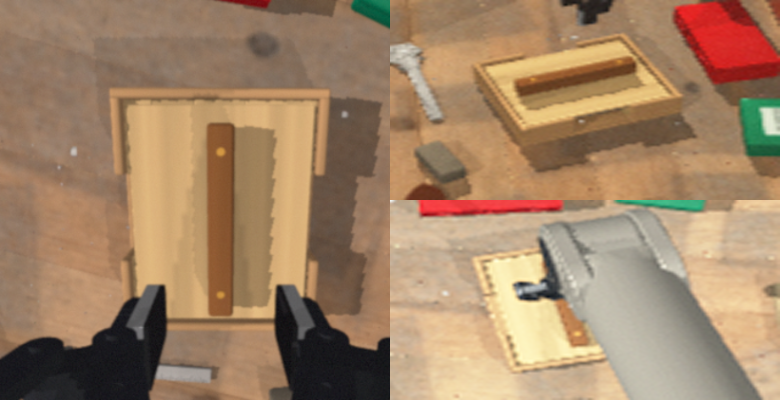

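```bash
python3 -c "
from station import bot
print(bot.hand_in(), bot.get_obs()['t'])"
```

```text
the job is handed in; nothing more can be done
the job is handed in; nothing more can be done
```

The tray's bottom layer is packed and the job is handed in, at about 21 s of the 62 s allowed. The brown blank went into the long pocket, then the black blank into the short one. The divider board now lies on top of them, rib up. I did not touch the oak blank; it still lay in its place in the later wrist pictures, but I did not measure it again at the end.

**Blanks:** Both went below the land with no noticeable force. The wrist camera afterwards put their centre lines within about 1–2 mm of the pocket centres.

**Divider:** It touched down at the expected height (underside at about 35 mm, 5.5 N). The last wrist and side pictures show the board flat inside the rim. The rib centre is within 1 mm of the tray centre, and its heading is 11.4° against the tray's 11.5°. The open hand had been raised about 155 mm clear.

**Disagreements:**
- Camera and arm positions differed by 1–2 mm, so I split the difference within the 3 mm clearances.
- The two-view height of the rib came out low and noisy (20–25 mm against 33 mm), because the points I picked in the first view were rough. I used 33 mm, which gave the right rib length in the close view.
- The two-view heights of the tray rim scattered from 40 to 49 mm against 45 mm.
- The arm hides part of the board in the last top view.

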